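# Load the wooden truck and click its door shut

## Task

Push the slatted crate all the way into the wooden truck's cargo box until it meets the front wall, while the rear door is still open. Then push the rear door shut until it clicks home on its catch and stays shut by itself; press firmly but do not ram the truck, and leave the spray can, candle and screwdriver alone.

Things in the scene. Friction and masses are not known exactly. Their poses are not given: they have to be found in the camera images.
- board: Fixed dark wooden assembly board, 400 x 250 x 12 mm, on which the truck stands, held with its front wheels against a rubber buffer. Origin on the table, right under the middle of the truck's doorway when nothing pushes the truck; +x points from the doorway towards the cab, +y to the hinge side of the door, z up.
- doorway (a point): Middle of the truck's rear doorway on the cargo floor, 62 mm above the table, in the plane of the wall ends; axes as the board. The open-topped cargo box has 9 mm walls, inner faces at y = +-70 mm, rims 103 mm above this point, and is 168 mm long inside. The truck (300 x 158 x 165 mm) yields up to 25 mm towards +x on its springy buffer when pushed, and comes back.
- door_hinge (a point): On the upright hinge axis of the rear door, at the door's upper edge (165 mm above the table); 6 mm outside the doorway plane, 79 mm to +y of its middle. Its frame turns with the door: -y runs along the panel to the free edge, -x is the outward normal of the outer face.
- door_edge (a point): Point on the door's outer face at its upper edge, 130 mm from the hinge axis. The plywood panel is 155 mm wide, 101 high (z 64 to 165 mm), 12 thick; hinge axis in mid-thickness. A wooden knob (14 mm wide, 14 mm out) sits low on it, 115 mm from the hinge, 85 mm above the table. Axes as door_hinge.
- door (a joint): Opening angle of the door in rad: 0 shut on its catch (a stop lies just beyond), grows as it swings out, at most 1.8. A steel striker inside, near the free edge, must snap past a sprung ball in the side wall; how stiffly the ball is set differs. If it has not snapped in, a kick-out pin pushes the door ajar to about 0.13.
- crate: Loose slatted wooden crate, closed, 140 mm long (x), 88 wide (y), 80 mm high, about 0.3 kg. Origin at the centre of its underside, z up. It stands on the cargo floor and at first sticks out of the doorway. Home, its centre is 98 mm inside the doorway plane.
- spray_can: Bystander: upright metal can, radius 26 mm, 150 mm high. Origin at the centre of its underside.
- candle: Bystander: upright white cylinder, radius 25 mm, 85 mm high. Origin at the centre of its underside.
- screwdriver: Bystander: screwdriver lying on the table, about 200 mm long along its x, handle to -x. Origin at the underside of its middle.

How it is judged:
By the outcome, as a careful person would: the job done as asked, in the order asked, and still so for the second after the job is handed in, with the robot touching nothing.
It also fails if it takes over 54 s, if anything falls off the work surface, if the arm or the gripper's body presses on something with over 40 N, if the wrist force passes 120 N, or if a joint passes its speed limit or range.

## Robot

A 6-joint arm with a two-finger parallel gripper is mounted at the origin on the work surface. World frame = base frame: x ahead of the robot, y to its left, z up, the work surface at z = 0. Lengths are in mm, angles in rad, forces in N, time in s.
With the tool pointing down it reaches from about 275 to 1000 mm from the base axis. Payload 8.4 kg.
Tool frame: the origin (TCP) lies midway between the tips of the shut fingers; the grasp point (between the pads) lies 19 mm behind it; z points along the fingers, y is the line along which they close (so a half turn about z gives the same grasp; the last joint's range is limited). The gripper opens to 85 mm and grips with 20 to 120 N. Pads are 22 mm wide; open, the fingers measure 114 mm over their backs; the gripper's body (76 mm by 85 mm) begins 54 mm behind the grasp point. The pads swing forward as they close: fully open they stand 13 mm farther back than shut.
Start: joints at [1.161, 0.353, 1.633, -0, 1.155, -0.002], TCP at [247.868, 573.75, 231.281] pointing down, gripper open.
Joint ranges: [-2.63, 2.63], [-0.92, 2.1], [0.06, 2.66], [-1.3, 4.44], [0, 2.69], [-3.02, 3.02]. Speed limits (rad/s): [2.22, 2.22, 2.79, 3.14, 3.14, 3.14].

## Interface

Orientations are given as [roll, pitch, yaw] about the fixed x, y, z axes, in that order (R = Rz(yaw) Ry(pitch) Rx(roll)).
In Python, from rig import r, cams gives the robot as it stands. The module is installed in compiled form; this text tells all that it offers.
- The arm moves only by the tool send_rows, never from a script. Its argument "targets" is one flat list of numbers, 7 for each row, row after row: the shift along the tool's x, y, z in m, then the turn, a rotation vector about the tool's x, y, z in rad, then the opening, from -1 (shut) to 1 (fully open). In form: [tx, ty, tz, wx, wy, wz, fingers, tx, ty, tz, wx, wy, wz, fingers, ...]. A call has 1 to 12 rows; each row is the pose to reach, as a shift and turn from the pose commanded when the call began, along the tool's axes at that moment; what a row does not reach only later rows make up. A row lasts 1/12 s, in which the tool goes at most 41.7 mm and 7.16 degrees, less where a joint would pass 70% of its speed; a pose out of reach is approached as far as the arm can. A call with a gripper value outside its range is refused whole. The fingers move at their own pace and stop on an object; "grip_force" is the grip in N (left out, the last holds). Time passes only in rows, so rows that repeat a pose let the fingers close. It gives the time, the measured TCP pose, the force, the opening and the grip force at its end, in the units of the state.
- r.sense(): the state, without advancing time (a new reading comes with each control period).
- cams.grab_frame(name): name is "side" or "top" or "wrist"; returns a dict with "color" (400x640x3 uint8, blue, green, red), "fx", "fy", "cx", "cy" (pixels), "k1" (the pictures are not rectified: a ray, as slopes to the right and down, at radius r is drawn at 1 + k1 r^2 times it, then the intrinsics apply), "xyz" and "attitude" of the camera in the world. Camera axes: x right, y down, z forward; pixel columns grow to the right and rows downward; lengths in mm; the calibration is good to about 2 mm. A picture is of the moment at which its call begins. There is no depth.
- r.sign_off(): hands the job in; it is judged then, once.
The state is a dict: "clock": time; "qpos": joint angles; "qvel": joint speeds; "joint_efforts": joint torques, N m; "eef_pos": TCP position; "tcp_rot": TCP orientation; "contact_force": force on the tool from outside, world axes, zero at the start; "wrist_torque": the same for the moment, N m; "opening": opening from 0.0 (shut) to 1.0 (fully open); "grasp_force": force on a finger pad.
Only numpy, scipy, OpenCV 4.12 (cv2) and the standard library are available. Lean on these libraries where they do the work, as an engineer would, in place of code of your own. Each camera call takes 0.05 s, during which the arm holds its last target. There are 200 camera calls.

## Working session

There is one attempt and no reset: what is moved stays moved. The work goes in short steps, Python scripts to look and compute and a tool call to move; the robot and the scene stay as the last step left them, time stands still between calls to the robot, and variables do not carry over. Pictures are saved under pics/ and viewed, at most 10 in all, crops included, and the job is handed in when it is done.

Besides the shell and the picture viewer there is one more tool, called after "Request:" as name(argument=value, ...), one argument or row to a line, values as JSON. send_rows: Moves the arm, as the interface text tells. Its arguments: {"type":"object","properties":{"targets":{"type":"array"},"grip_force":{"type":"number"}},"required":["targets"]}

```bash
mkdir -p pics; python3 - <<'E'
from rig import r,cams
import cv2
s=r.sense();print({k:s[k] for k in('clock','eef_pos','tcp_rot','contact_force','opening')})
for n in('top','side'):
    f=cams.grab_frame(n);cv2.imwrite(f'pics/{n}0.png',f['color']);print(n,{k:v for k,v in f.items() if k!='color'})
E
```

```text
{'clock': 0.0, 'eef_pos': array([247.67900074, 573.29741425, 230.56538061]), 'tcp_rot': array([-3.14018629e+00,  1.24764129e-06,  2.73378411e+00]), 'contact_force': array([ 0.31673647, -0.0616622 , -0.08160657]), 'opening': 1.004389810912709}
top {'fx': 393.06649745174803, 'fy': 393.06649745174803, 'cx': 318.7975613777146, 'cy': 197.22799495101899, 'k1': -0.017876346708813565, 'xyz': array([ 404.86745976, -121.37056569,  959.7114934 ]), 'attitude': array([-2.98422821, -0.04143137, -1.55685785])}
side {'fx': 406.24071583712805, 'fy': 406.24071583712805, 'cx': 320.9732834879605, 'cy': 193.64909580703574, 'k1': 0.017145505487032513, 'xyz': array([ 116.63679067, -725.32050417,  546.07374764]), 'attitude': array([-2.11876351, -0.01026477, -0.60565974])}
```

View pics/top0.png

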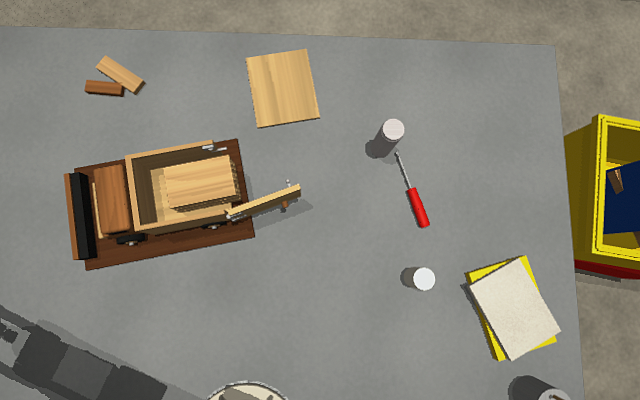

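View pics/side0.png

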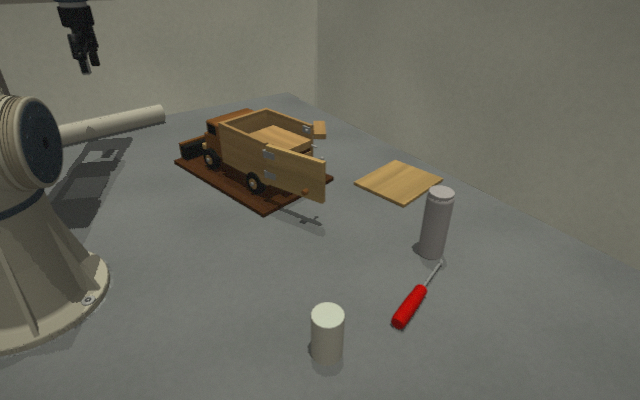

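The top view shows the truck at about (160,195), with its cab to the left (+y world). The hinge is near (230,215) and the door's free edge near (300,187). The can is at (390,130), the candle at (424,279) and the screwdriver at (412,190). I'll enlarge the truck next.

```bash
cat > h.py <<'E'
import numpy as np,cv2
from scipy.spatial.transform import Rotation as R
def Rw(f): return R.from_euler('xyz',f['attitude'])
def back(f,u,v,z):
    d=cv2.undistortPoints(np.array([[[u,v]]],float),np.array([[f['fx'],0,f['cx']],[0,f['fy'],f['cy']],[0,0,1]]),np.array([f['k1'],0,0,0.]))[0,0]
    w=Rw(f).apply([d[0],d[1],1]);return f['xyz']+w*(z-f['xyz'][2])/w[2]
def proj(f,p):
    p=Rw(f).inv().apply(np.atleast_2d(p)-f['xyz']);s=p[:,:2]/p[:,2:]
    s=s*(1+f['k1']*(s**2).sum(1,keepdims=True));return s*[f['fx'],f['fy']]+[f['cx'],f['cy']]
E
python3 - <<'E'
import cv2
a=cv2.imread('pics/top0.png')[130:280,60:310]
cv2.imwrite('pics/top0c.png',cv2.resize(a,None,fx=3.2,fy=3.2,interpolation=cv2.INTER_CUBIC))
E
```

```text
(no output)
```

View pics/top0c.png

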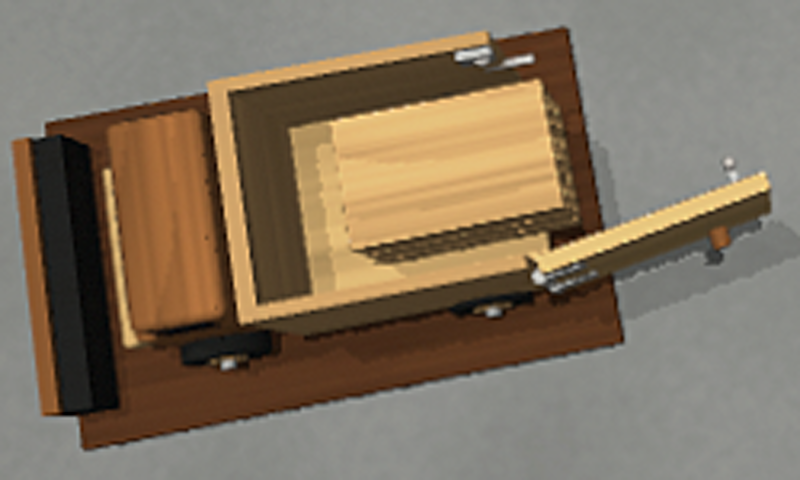

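```bash
python3 - <<'E'
from h import *
from rig import cams,r
f=cams.grab_frame('top')
P=lambda u,v,z:back(f,60+(u+.5)/3.2-.5,130+(v+.5)/3.2-.5,z)
o={k:P(*v) for k,v in dict(bA=(568,28,12),bB=(622,342,12),bC=(45,122,12),bD=(82,450,12),wallfar=(490,32,165),frontfar=(207,82,165),frontnear=(240,325,165),c1=(542,82,142),c2=(563,212,142),c3=(333,120,142),c4=(352,250,142),dIn=(768,175,165),dOut=(770,192,165),hin=(533,265,165)).items()}
for k in o:print(k,o[k].round(1))
ex=(o['bC']-o['bA']+o['bD']-o['bB']+o['frontfar']-o['wallfar'])[:2];ey=(o['bB']-o['bA']+o['bD']-o['bC']+o['frontnear']-o['frontfar'])[:2]
print('yaw',np.degrees(np.arctan2(ex[1],ex[0])),np.degrees(np.arctan2(ey[1],ey[0]))-90)
yaw=np.arctan2(ex[1],ex[0]);yaw=(yaw+np.arctan2(ey[1],ey[0])-np.pi/2)/2
c,s=np.cos(yaw),np.sin(yaw);M=np.array([[c,-s],[s,c]])
org=o['wallfar'][:2]-M@[0,-79.]; print('org',org,'yaw',yaw)
for k in o:print(k,(M.T@(o[k][:2]-org)).round(1))
for n,u,v,z in(('can',393,130,150),('candle',424,279,85)):
    p=back(f,u,v,z);print(n,p.round(0),(M.T@(p[:2]-org)).round(0))
for u,v in((397,152),(423,225)):
    p=back(f,u,v,15);print('sd',p.round(0),(M.T@(p[:2]-org)).round(0))
# wrist pose
E
```

```text
bA [699.6  46.4  12. ]
bB [457.6  -5.   12. ]
bC [616.  437.4  12. ]
bD [372.2 384.1  12. ]
wallfar [648.1  69.5 165. ]
frontfar [610.4 247.7 165. ]
frontnear [455.5 213.3 165. ]
c1 [621.6  38.8 142. ]
c2 [534.4  20.8 142. ]
c3 [592.6 174.1 142. ]
c4 [506.7 155.4 142. ]
dIn [ 557.5 -112.8  165. ]
dOut [ 546.5 -114.3  165. ]
hin [496.5  34.  165. ]
yaw 102.17156599091966 -257.76005467427683
org [725.28781339  86.19595322] yaw -1.3577657028632597
bA [ 33.5 -33.5]
bB [  32.5 -280.9]
bC [-366.4  -32.5]
bD [-365.9 -282.1]
wallfar [ -0. -79.]
frontfar [-182.1  -78.1]
frontnear [-181.3 -236.8]
c1 [  24.4 -111.4]
c2 [  23.6 -200.4]
c3 [-114.  -111.1]
c4 [-113.9 -199. ]
dIn [ 159. -206.]
dOut [ 158.2 -217.2]
hin [   2.6 -234.6]
can [ 685. -312.  150.] [ 381. -124.]
candle [ 366. -391.   85.] [ 390. -452.]
sd [ 674. -353.   15.] [ 418. -143.]
sd [ 492. -414.   15.] [ 439. -334.]
```

```bash
cat >> h.py <<'E'
YAW=np.radians(102.2); ex=np.array([np.cos(YAW),np.sin(YAW),0]); ey=np.array([-ex[1],ex[0],0])
ORG=np.array([570.9,52.8,0])
def b2w(x,y,z): return ORG+x*ex+y*ey+[0,0,z]
def w2b(p): d=np.asarray(p)-ORG; return np.array([d@ex,d@ey,d[2]])
def plan(s,p,yaw=None,rpy=None):
    T=R.from_euler('xyz',s['tcp_rot']); rpy=rpy if rpy is not None else [np.pi,0,YAW if yaw is None else yaw]
    print('clock',s['clock'],'at',s['eef_pos'].round(1),'board',w2b(s['eef_pos']).round(1),'F',s['contact_force'].round(1))
    print('  shift m',(T.inv().apply(np.asarray(p)-s['eef_pos'])/1000).round(4),'rot',(T.inv()*R.from_euler('xyz',rpy)).as_rotvec().round(4))
E
python3 - <<'E'
from h import *
from rig import r
s=r.sense();print(b2w(-75,-2,110));plan(s,b2w(-75,-2,230));plan(s,b2w(-75,-2,110))
E
```

```text
[588.70419152 -20.08354248 110.        ]
clock 0.15 at [247.7 573.4 230.7] board [577.1 205.9 230.7] F [-0.7  0.   0.1]
  shift m [-0.5484 -0.4096  0.0012] rot [-1.000e-03  5.000e-04  9.501e-01]
clock 0.15 at [247.7 573.4 230.7] board [577.1 205.9 230.7] F [-0.7  0.   0.1]
  shift m [-0.5484 -0.4095  0.1212] rot [-1.000e-03  5.000e-04  9.501e-01]
```

Request:
send_rows(
  targets=[-0.548,-0.41,0.001,0,0,0.95,0,-0.548,-0.41,0.001,0,0,0.95,0,-0.548,-0.41,0.001,0,0,0.95,0,-0.548,-0.41,0.001,0,0,0.95,0,-0.548,-0.41,0.001,0,0,0.95,0,-0.548,-0.41,0.001,0,0,0.95,0,-0.548,-0.41,0.001,0,0,0.95,0,-0.548,-0.41,0.001,0,0,0.95,0,-0.548,-0.41,0.001,0,0,0.95,0,-0.548,-0.41,0.001,0,0,0.95,0,-0.548,-0.41,0.001,0,0,0.95,0,-0.548,-0.41,0.001,0,0,0.95,0],
)

```text
clock: 1.15
eef_pos: [497.1, 138.0, 230.6]
tcp_rot: [3.141, -0.0, 1.784]
contact_force: [0.7, 1.0, 1.0]
opening: 0.5
grasp_force: 0.0
```

```bash
python3 - <<'E'
from h import *
from rig import r
s=r.sense();print(s['opening']);plan(s,b2w(-75,-2,230));plan(s,b2w(-75,-2,110))
E
```

```text
0.500286079307509
clock 1.15 at [497.1 138.  230.6] board [ 98.9  54.1 230.6] F [0.7 1.  1. ]
  shift m [-0.1739  0.0561  0.0006] rot [ 0.0002 -0.0001  0.0001]
clock 1.15 at [497.1 138.  230.6] board [ 98.9  54.1 230.6] F [0.7 1.  1. ]
  shift m [-0.1739  0.0561  0.1206] rot [ 0.0002 -0.0001  0.0001]
```

Request:
send_rows(
  targets=[-0.174,0.056,0,0,0,0,0,-0.174,0.056,0,0,0,0,0,-0.174,0.056,0,0,0,0,0,-0.174,0.056,0,0,0,0,0,-0.174,0.056,0,0,0,0,0,-0.174,0.056,0,0,0,0,0,-0.174,0.056,0,0,0,0,0],
)

```text
clock: 1.73
eef_pos: [587.8, -18.6, 230.0]
tcp_rot: [-3.14, -0.001, 1.782]
contact_force: [0.3, 0.1, -0.1]
opening: 0.503
grasp_force: 0.0
```

```bash
python3 - <<'E'
from h import *
from rig import r
s=r.sense();plan(s,b2w(-75,-2,110))
E
```

```text
clock 1.7333 at [587.8 -18.6 230. ] board [-73.3  -1.4 230. ] F [ 0.3  0.1 -0.1]
  shift m [-0.0018  0.0007  0.12  ] rot [-0.0011 -0.0007 -0.0019]
```

Request:
send_rows(
  targets=[0,0,0.04,0,0,0,0,0,0,0.08,0,0,0,0,0,0,0.12,0,0,0,0,0,0,0.12,0,0,0,0,0.015,0,0.12,0,0,0,0,0.03,0,0.12,0,0,0,0,0.038,0,0.12,0,0,0,0,0.046,0,0.12,0,0,0,0,0.054,0,0.12,0,0,0,0,0.062,0,0.12,0,0,0,0],
)

```text
clock: 2.57
eef_pos: [576.1, 43.0, 112.4]
tcp_rot: [3.138, 0.001, 1.784]
contact_force: [1.6, -5.0, 4.9]
opening: 0.501
grasp_force: 2.4
```

```bash
python3 - <<'E'
from h import *
from rig import r,cams
s=r.sense();plan(s,b2w(20,-2,110))
f=cams.grab_frame('side');cv2.imwrite('pics/s1.png',cv2.resize(f['color'][80:230,150:350],None,fx=4,fy=4,interpolation=cv2.INTER_CUBIC))
E
```

```text
clock 2.5667 at [576.1  43.  112.4] board [-10.7  -3.  112.4] F [ 1.6 -5.   4.9]
  shift m [ 0.0307 -0.001   0.0024] rot [0.0032 0.0011 0.0006]
```

View pics/s1.png

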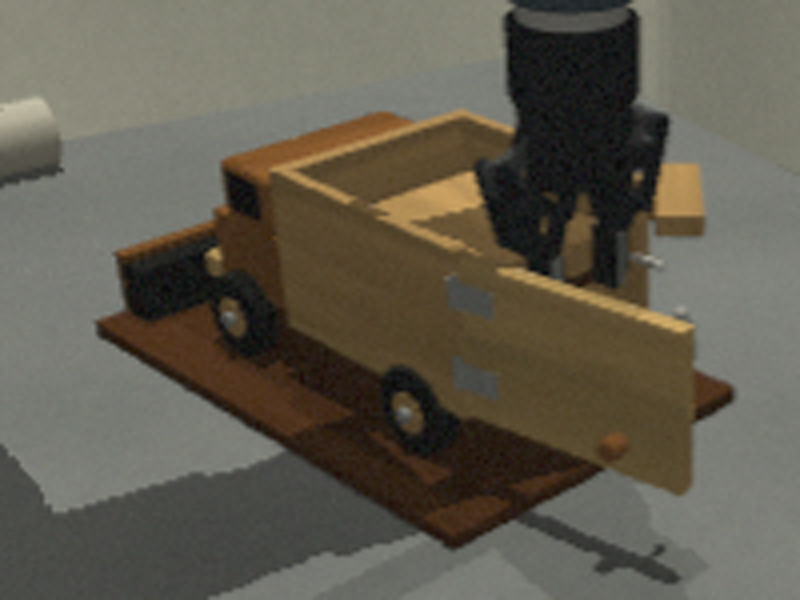

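The gripper is between the walls and pushing the crate's rear face with about 5 N. The door hasn't moved. I'll keep pushing.

Request:
send_rows(
  targets=[0.006,0,0,0,0,0,0,0.012,0,0,0,0,0,0,0.018,0,0,0,0,0,0,0.022,0,0,0,0,0,0],
)

```text
clock: 2.95
eef_pos: [570.5, 64.2, 110.8]
tcp_rot: [3.141, 0.0, 1.784]
contact_force: [0.7, -4.4, 3.5]
opening: 0.5
grasp_force: 2.4
```

Request:
send_rows(
  targets=[0.003,0,0,0,0,0,0,0.006,0,0,0,0,0,0,0.006,0,0,0,0,0,0],
)

```text
clock: 3.2
eef_pos: [569.0, 70.2, 110.5]
tcp_rot: [-3.142, -0.0, 1.784]
contact_force: [1.3, -2.9, 3.5]
opening: 0.499
grasp_force: 1.6
```

```bash
python3 - <<'E'
from h import *
from rig import r,cams
s=r.sense();plan(s,b2w(20,-2,110))
f=cams.grab_frame('top');cv2.imwrite('pics/t2.png',cv2.resize(f['color'][130:280,60:310],None,fx=3.2,fy=3.2,interpolation=cv2.INTER_CUBIC))
E
```

```text
clock 3.2 at [569.   70.2 110.5] board [ 17.4  -1.8 110.5] F [ 1.3 -2.9  3.5]
  shift m [0.0026 0.0002 0.0005] rot [-0.0001 -0.0002  0.0002]
```

View pics/t2.png

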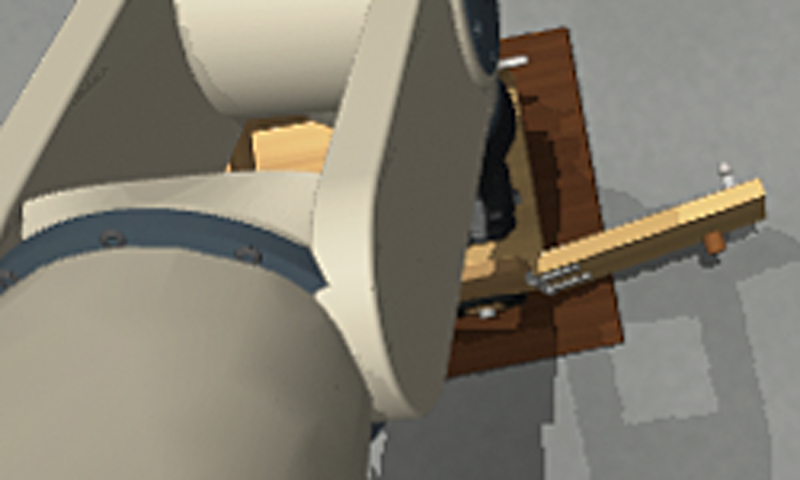

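The arm hides the crate, and the door hasn't changed. I'll press on in small steps until the force rises.

Request:
send_rows(
  targets=[0.002,0,0,0,0,0,0,0.004,0,0,0,0,0,0,0.004,0,0,0,0,0,0],
)

```text
clock: 3.5
eef_pos: [568.1, 73.9, 110.4]
tcp_rot: [-3.141, -0.0, 1.784]
contact_force: [0.8, -3.4, 1.7]
opening: 0.499
grasp_force: 1.7
```

Request:
send_rows(
  targets=[0.002,0,0,0,0,0,0,0.004,0,0,0,0,0,0,0.004,0,0,0,0,0,0],
)

```text
clock: 3.75
eef_pos: [567.3, 77.6, 110.4]
tcp_rot: [-3.141, 0.0, 1.784]
contact_force: [2.0, -4.3, 1.5]
opening: 0.494
grasp_force: 2.3
```

Request:
send_rows(
  targets=[0.002,0,0,0,0,0,0,0.004,0,0,0,0,0,0,0.004,0,0,0,0,0,0],
)

```text
clock: 4.0
eef_pos: [566.8, 81.0, 110.5]
tcp_rot: [3.141, 0.001, 1.784]
contact_force: [2.9, -7.5, 0.7]
opening: 0.501
grasp_force: 3.9
```

Request:
send_rows(
  targets=[0.002,0,0,0,0,0,0,0.004,0,0,0,0,0,0,0.004,0,0,0,0,0,0],
)

```text
clock: 4.25
eef_pos: [566.1, 84.4, 110.5]
tcp_rot: [3.141, 0.002, 1.785]
contact_force: [3.6, -10.0, 0.2]
opening: 0.503
grasp_force: 5.4
```

Request:
send_rows(
  targets=[0.002,0,0,0,0,0,0,0.004,0,0,0,0,0,0,0.004,0,0,0,0,0,0],
)

```text
clock: 4.5
eef_pos: [565.5, 87.8, 110.5]
tcp_rot: [3.141, 0.003, 1.785]
contact_force: [4.0, -12.3, 0.5]
opening: 0.496
grasp_force: 7.0
```

```bash
python3 - <<'E'
from h import *
from rig import r,cams
s=r.sense();plan(s,b2w(20,-2,110))
f=cams.grab_frame('side');cv2.imwrite('pics/s3.png',cv2.resize(f['color'][80:230,150:350],None,fx=4,fy=4,interpolation=cv2.INTER_CUBIC))
E
```

```text
clock 4.5 at [565.5  87.8 110.5] board [ 35.4  -2.1 110.5] F [  4.  -12.3   0.5]
  shift m [-0.0154 -0.0001  0.0005] rot [0.0006 0.0028 0.0013]
```

View pics/s3.png

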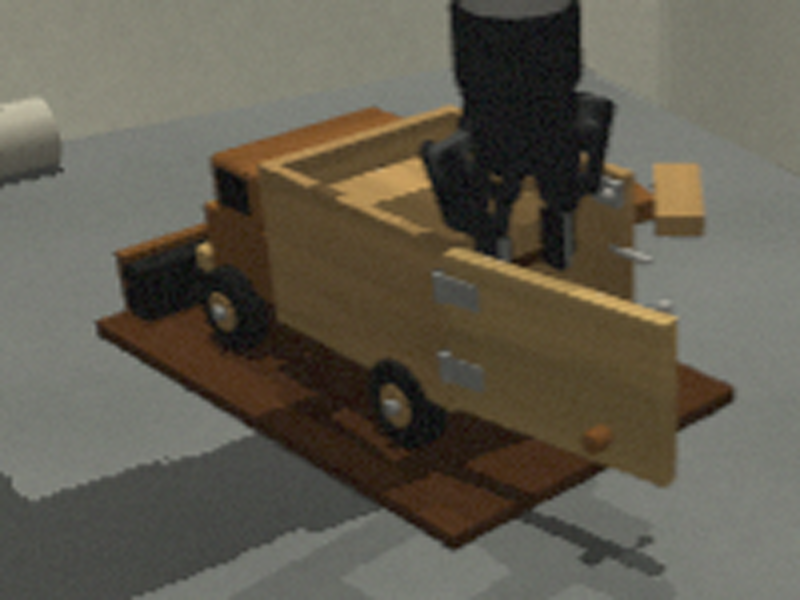

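The truck has moved forward on its buffer and the force is rising like a spring, so the crate is against the front wall. I'll back off gently and lift clear.

Request:
send_rows(
  targets=[-0.004,0,0,0,0,0,0,-0.008,0,0,0,0,0,0,-0.012,0,0,0,0,0,0,-0.016,0,0,0,0,0,0,-0.021,0,0,0,0,0,0,-0.028,0,0,0,0,0,0,-0.05,0,0,0,0,0,0,-0.07,0,-0.03,0,0,0,-1,-0.07,0,-0.07,0,0,0,-1,-0.07,0,-0.11,0,0,0,-1,-0.07,0,-0.14,0,0,0,-1],
)

```text
clock: 5.47
eef_pos: [580.2, 20.1, 253.6]
tcp_rot: [3.14, 0.0, 1.783]
contact_force: [1.0, 0.1, -0.1]
opening: 0.001
grasp_force: 0.0
```

```bash
cat >> h.py <<'E'
H=np.array([-6.,79]); 
def dp(th,rho=128,d=21,z=115):
    u=np.array([-np.sin(th),-np.cos(th)]);n=np.array([-np.cos(th),np.sin(th)]);q=H+rho*u+d*n
    return b2w(q[0],q[1],z)
E
python3 - <<'E'
from h import *
from rig import r,cams
s=r.sense();plan(s,dp(1.4,d=65,z=254));plan(s,dp(1.4,d=65))
f=cams.grab_frame('top');cv2.imwrite('pics/t4.png',cv2.resize(f['color'][130:280,60:310],None,fx=3.2,fy=3.2,interpolation=cv2.INTER_CUBIC))
E
```

```text
clock 5.4667 at [580.2  20.1 253.6] board [-33.9  -2.1 253.6] F [ 1.   0.1 -0.1]
  shift m [-0.1094 -0.1233 -0.0006] rot [ 0.0018  0.0001 -0.0009]
clock 5.4667 at [580.2  20.1 253.6] board [-33.9  -2.1 253.6] F [ 1.   0.1 -0.1]
  shift m [-0.1094 -0.1236  0.1384] rot [ 0.0018  0.0001 -0.0009]
```

View pics/t4.png

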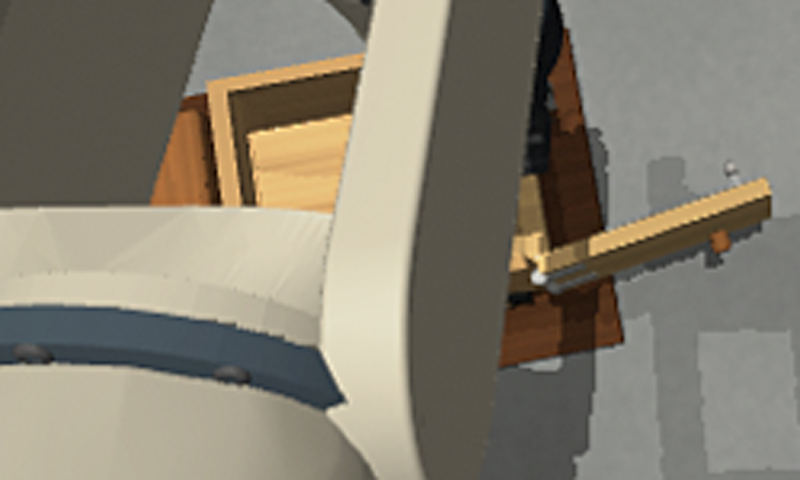

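The truck has come back to its place: the rim corner is at (207,82), as before. The crate's front edge is now at (247,132), about 55 mm further forward, so it is home. Next is the door.

Request:
send_rows(
  targets=[-0.109,-0.123,0,0,0,0,-1,-0.109,-0.123,0,0,0,0,-1,-0.109,-0.123,0,0,0,0,-1,-0.109,-0.123,0,0,0,0,-1,-0.109,-0.123,0,0,0,0,-1,-0.109,-0.123,0,0,0,0,-1,-0.109,-0.123,0.04,0,0,0,-1,-0.109,-0.123,0.08,0,0,0,-1,-0.109,-0.123,0.12,0,0,0,-1,-0.109,-0.123,0.138,0,0,0,-1,-0.109,-0.123,0.138,0,0,0,-1],
)

```text
clock: 6.43
eef_pos: [480.1, -110.1, 108.4]
tcp_rot: [-3.135, -0.004, 1.785]
contact_force: [-0.7, -0.3, 0.4]
opening: 0.003
grasp_force: 0.0
```

```bash
python3 - <<'E'
from h import *
from rig import r,cams
s=r.sense()
for th in (1.4,1.28,1.16,1.04,.92,.8,.68,.56,.44,.32,.22,.16): plan(s,dp(th))
E
```

```text
clock 6.4333 at [ 480.1 -110.1  108.4] board [-140.   123.2  108.4] F [-0.7 -0.3  0.4]
  shift m [ 0.0043  0.0452 -0.0069] rot [-0.0065 -0.0035  0.0009]
clock 6.4333 at [ 480.1 -110.1  108.4] board [-140.   123.2  108.4] F [-0.7 -0.3  0.4]
  shift m [ 0.0054  0.0608 -0.007 ] rot [-0.0065 -0.0035  0.0009]
clock 6.4333 at [ 480.1 -110.1  108.4] board [-140.   123.2  108.4] F [-0.7 -0.3  0.4]
  shift m [ 0.0083  0.076  -0.0071] rot [-0.0065 -0.0035  0.0009]
clock 6.4333 at [ 480.1 -110.1  108.4] board [-140.   123.2  108.4] F [-0.7 -0.3  0.4]
  shift m [ 0.013   0.0909 -0.0072] rot [-0.0065 -0.0035  0.0009]
clock 6.4333 at [ 480.1 -110.1  108.4] board [-140.   123.2  108.4] F [-0.7 -0.3  0.4]
  shift m [ 0.0194  0.105  -0.0072] rot [-0.0065 -0.0035  0.0009]
clock 6.4333 at [ 480.1 -110.1  108.4] board [-140.   123.2  108.4] F [-0.7 -0.3  0.4]
  shift m [ 0.0275  0.1183 -0.0073] rot [-0.0065 -0.0035  0.0009]
clock 6.4333 at [ 480.1 -110.1  108.4] board [-140.   123.2  108.4] F [-0.7 -0.3  0.4]
  shift m [ 0.0371  0.1305 -0.0073] rot [-0.0065 -0.0035  0.0009]
clock 6.4333 at [ 480.1 -110.1  108.4] board [-140.   123.2  108.4] F [-0.7 -0.3  0.4]
  shift m [ 0.0482  0.1415 -0.0074] rot [-0.0065 -0.0035  0.0009]
clock 6.4333 at [ 480.1 -110.1  108.4] board [-140.   123.2  108.4] F [-0.7 -0.3  0.4]
  shift m [ 0.0604  0.1511 -0.0074] rot [-0.0065 -0.0035  0.0009]
clock 6.4333 at [ 480.1 -110.1  108.4] board [-140.   123.2  108.4] F [-0.7 -0.3  0.4]
  shift m [ 0.0737  0.1591 -0.0074] rot [-0.0065 -0.0035  0.0009]
clock 6.4333 at [ 480.1 -110.1  108.4] board [-140.   123.2  108.4] F [-0.7 -0.3  0.4]
  shift m [ 0.0855  0.1646 -0.0074] rot [-0.0065 -0.0035  0.0009]
clock 6.4333 at [ 480.1 -110.1  108.4] board [-140.   123.2  108.4] F [-0.7 -0.3  0.4]
  shift m [ 0.0928  0.1673 -0.0074] rot [-0.0065 -0.0035  0.0009]
```

Request:
send_rows(
  targets=[0.004,0.025,0,0,0,0,-1,0.004,0.045,0,0,0,0,-1,0.005,0.053,0,0,0,0,-1,0.005,0.061,0,0,0,0,-1,0.007,0.068,0,0,0,0,-1,0.008,0.076,0,0,0,0,-1,0.011,0.084,0,0,0,0,-1,0.013,0.091,0,0,0,0,-1,0.016,0.098,0,0,0,0,-1,0.019,0.105,0,0,0,0,-1,0.023,0.112,0,0,0,0,-1,0.0275,0.118,0,0,0,0,-1],
)

```text
clock: 7.43
eef_pos: [592.6, -59.4, 112.5]
tcp_rot: [3.142, 0.0, 1.784]
contact_force: [-0.1, -0.9, 0.2]
opening: -0.004
grasp_force: 0.0
```

```bash
python3 - <<'E'
from h import *
from rig import r,cams
s=r.sense()
for th in (.68,.56,.44,.32,.22,.16): plan(s,dp(th))
f=cams.grab_frame('side');cv2.imwrite('pics/s5.png',cv2.resize(f['color'][80:230,150:350],None,fx=4,fy=4,interpolation=cv2.INTER_CUBIC))
E
```

```text
clock 7.4333 at [592.6 -59.4 112.5] board [-114.2    2.4  112.5] F [-0.1 -0.9  0.2]
  shift m [ 0.0114  0.0098 -0.0025] rot [ 0.0001  0.     -0.0001]
clock 7.4333 at [592.6 -59.4 112.5] board [-114.2    2.4  112.5] F [-0.1 -0.9  0.2]
  shift m [ 0.0224  0.0207 -0.0025] rot [ 0.0001  0.     -0.0001]
clock 7.4333 at [592.6 -59.4 112.5] board [-114.2    2.4  112.5] F [-0.1 -0.9  0.2]
  shift m [ 0.0347  0.0303 -0.0025] rot [ 0.0001  0.     -0.0001]
clock 7.4333 at [592.6 -59.4 112.5] board [-114.2    2.4  112.5] F [-0.1 -0.9  0.2]
  shift m [ 0.048   0.0383 -0.0025] rot [ 0.0001  0.     -0.0001]
clock 7.4333 at [592.6 -59.4 112.5] board [-114.2    2.4  112.5] F [-0.1 -0.9  0.2]
  shift m [ 0.0598  0.0438 -0.0025] rot [ 0.0001  0.     -0.0001]
clock 7.4333 at [592.6 -59.4 112.5] board [-114.2    2.4  112.5] F [-0.1 -0.9  0.2]
  shift m [ 0.0671  0.0465 -0.0025] rot [ 0.0001  0.     -0.0001]
```

View pics/s5.png

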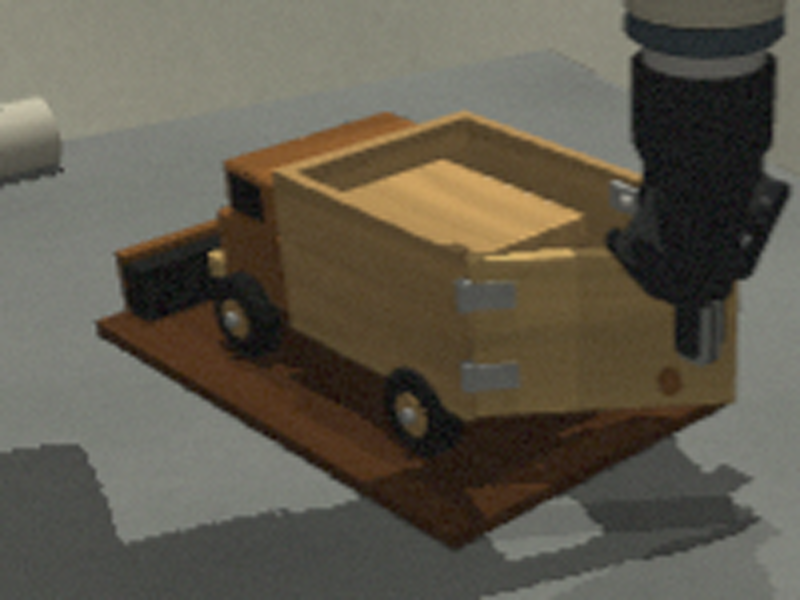

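The crate is fully inside, and the door is moving closed. The fingers are on its face just outside the knob and above it.

Request:
send_rows(
  targets=[0.0055,0.005,0,0,0,0,-1,0.0115,0.01,0,0,0,0,-1,0.017,0.0155,0,0,0,0,-1,0.0225,0.0205,0,0,0,0,-1,0.0285,0.0255,0,0,0,0,-1,0.0345,0.03,0,0,0,0,-1,0.041,0.0345,0,0,0,0,-1,0.048,0.038,0,0,0,0,-1,0.054,0.0415,0,0,0,0,-1,0.06,0.0435,0,0,0,0,-1,0.065,0.0455,0,0,0,0,-1,0.067,0.0465,0,0,0,0,-1],
)

```text
clock: 8.48
eef_pos: [623.3, 16.3, 112.5]
tcp_rot: [-3.142, -0.0, 1.784]
contact_force: [0.4, -0.7, 0.5]
opening: -0.002
grasp_force: 0.0
```

```bash
python3 - <<'E'
from h import *
from rig import r,cams
s=r.sense()
for th in (.13,.06,0,-.1): plan(s,dp(th,d=17))
E
```

```text
clock 8.4833 at [623.3  16.3 112.5] board [-46.7 -43.5 112.5] F [ 0.4 -0.7  0.5]
  shift m [ 0.0072  0.0022 -0.0025] rot [-0.0001 -0.0001  0.0005]
clock 8.4833 at [623.3  16.3 112.5] board [-46.7 -43.5 112.5] F [ 0.4 -0.7  0.5]
  shift m [ 0.0161  0.0043 -0.0025] rot [-0.0001 -0.0001  0.0005]
clock 8.4833 at [623.3  16.3 112.5] board [-46.7 -43.5 112.5] F [ 0.4 -0.7  0.5]
  shift m [ 0.0237  0.0055 -0.0025] rot [-0.0001 -0.0001  0.0005]
clock 8.4833 at [623.3  16.3 112.5] board [-46.7 -43.5 112.5] F [ 0.4 -0.7  0.5]
  shift m [ 0.0366  0.0066 -0.0025] rot [-0.0001 -0.0001  0.0005]
```

Now I'll press in along the tool's x, watching the force.

Request:
send_rows(
  targets=[0.004,0.001,0,0,0,0,-1,0.008,0.002,0,0,0,0,-1,0.012,0.003,0,0,0,0,-1,0.016,0.004,0,0,0,0,-1],
)

```text
clock: 8.82
eef_pos: [623.3, 31.2, 112.3]
tcp_rot: [-3.14, 0.001, 1.784]
contact_force: [-2.6, -9.8, 0.2]
opening: 0.002
grasp_force: 0.0
```

Request:
send_rows(
  targets=[0.004,0.001,0,0,0,0,-1,0.008,0.001,0,0,0,0,-1,0.01,0.001,0,0,0,0,-1],
)

```text
clock: 9.07
eef_pos: [622.0, 40.1, 112.1]
tcp_rot: [-3.14, 0.003, 1.784]
contact_force: [-0.4, -13.0, -1.3]
opening: -0.001
grasp_force: 0.0
```

Request:
send_rows(
  targets=[0.004,0,0,0,0,0,-1,0.008,0,0,0,0,0,-1,0.008,0,0,0,0,0,-1],
)

```text
clock: 9.32
eef_pos: [620.9, 49.6, 112.4]
tcp_rot: [-3.141, 0.001, 1.784]
contact_force: [0.4, -5.5, -2.4]
opening: -0.002
grasp_force: 0.0
```

The force fell from 13 to 5.5 N as the tool moved forward, which suggests the catch snapped. I'll press a little more to be sure.

Request:
send_rows(
  targets=[0.004,0,0,0,0,0,-1,0.008,0,0,0,0,0,-1,0.012,0,0,0,0,0,-1,0.012,0,0,0,0,0,-1],
)

```text
clock: 9.65
eef_pos: [618.8, 59.3, 112.5]
tcp_rot: [-3.141, 0.004, 1.785]
contact_force: [2.4, -15.0, -2.2]
opening: -0.004
grasp_force: 0.0
```

Request:
send_rows(
  targets=[0.004,0,0,0,0,0,-1,0.008,0,0,0,0,0,-1,0.01,0,0,0,0,0,-1,0.01,0,0,0,0,0,-1],
)

```text
clock: 9.98
eef_pos: [617.2, 66.7, 112.5]
tcp_rot: [-3.142, 0.007, 1.787]
contact_force: [4.5, -27.7, -1.4]
opening: -0.0
grasp_force: 0.0
```

Request:
send_rows(
  targets=[-0.006,0,0,0,0,0,-1,-0.01,0,0,0,0,0,-1,-0.014,0,0,0,0,0,-1,-0.018,0,0,0,0,0,-1,-0.023,0,0,0,0,0,-1,-0.028,0,0,0,0,0,-1,-0.034,0,0,0,0,0,-1,-0.05,0,0,0,0,0,-1,-0.08,0,0,0,0,0,-1,-0.12,0,0,0,0,0,-1,-0.13,0,-0.04,0,0,0,-1,-0.13,0,-0.08,0,0,0,-1],
)

```text
clock: 10.98
eef_pos: [642.6, -58.6, 191.0]
tcp_rot: [-3.137, -0.001, 1.781]
contact_force: [0.5, -0.1, 0.3]
opening: -0.003
grasp_force: 0.0
```

Request:
send_rows(
  targets=[0,0,-0.06,0,0,0,-1,-0.08,0,-0.1,0,0,0,-1,-0.12,0,-0.1,0,0,0,-1,-0.15,0,-0.1,0,0,0,-1,-0.15,0,-0.1,0,0,0,-1,-0.15,0,-0.1,0,0,0,-1],
)

```text
clock: 11.48
eef_pos: [677.0, -208.9, 294.9]
tcp_rot: [3.138, 0.004, 1.78]
contact_force: [-0.2, 0.3, -0.4]
opening: 0.001
grasp_force: 0.0
```

```bash
python3 - <<'E'
from h import *
from rig import r,cams
s=r.sense();plan(s,[0,0,0])
f=cams.grab_frame('top');g=cams.grab_frame('side')
im=np.vstack([cv2.resize(f['color'][130:280,60:310],(500,300),interpolation=cv2.INTER_CUBIC),cv2.resize(g['color'][90:230,150:383],(500,300),interpolation=cv2.INTER_CUBIC)])
cv2.imwrite('pics/f6.png',im)
E
```

```text
clock 11.4833 at [ 677.  -208.9  294.9] board [-278.2  -48.4  294.9] F [-0.2  0.3 -0.4]
  shift m [ 0.3463 -0.6199  0.2912] rot [ 0.0035  0.0043 -0.0035]
```

View pics/f6.png

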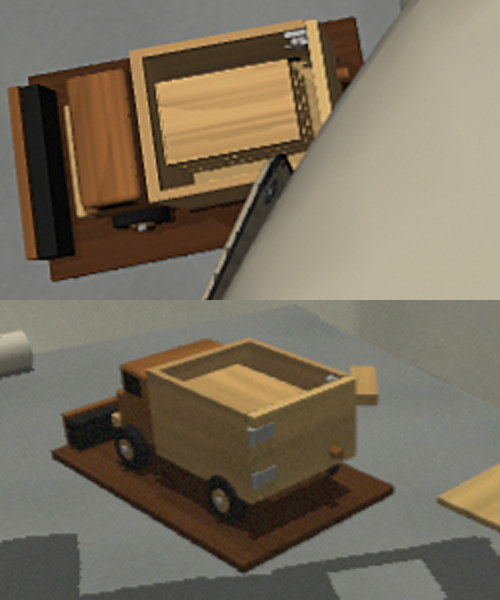

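The door is shut flush in both views, with nothing touching it. I'll check how far in the crate is from its top corners at (155,82), (165,165) and (290,62), against the wall's front edge.

```bash
python3 - <<'E'
from h import *
from rig import cams
f=cams.grab_frame('top')
P=lambda u,v,z:w2b(back(f,60+(u+.5)/2-.5,130+(v+.5)/2-.5,z)).round(1)
print('crate front',P(155,82,142),P(165,165,142),'rear',P(290,62,142),P(301,137,142))
print('front rim outer',P(131,51,165),P(150,203,165),'inner',P(144,57,165),P(160,192,165),'door far end',P(306,22,165),P(318,20,165))
print('home pred',[((proj(f,b2w(98+a,-2+b,142))[0]-[60,130])*2).round(1) for a,b in((70,-44),(70,44),(-70,-44),(-70,44))])
a=f['color'][125:255,115:245];cv2.imwrite('pics/f7.png',cv2.resize(a,None,fx=4.5,fy=4.5,interpolation=cv2.INTER_CUBIC))
E
```

```text
crate front [169.  -49.6 142. ] [170.2  39.5 142. ] rear [ 27.7 -44.4 142. ] [ 28.8  37.3 142. ]
front rim outer [180.3 -79.5 165. ] [181.1  79.  165. ] inner [168.1 -70.7 165. ] [170.  70. 165.] door far end [  0.4 -76.6 165. ] [-12.  -76.5 165. ]
home pred [array([155.9,  84.6]), array([166.9, 166.4]), array([289. ,  60.1]), array([302. , 140.8])]
```

View pics/f7.png

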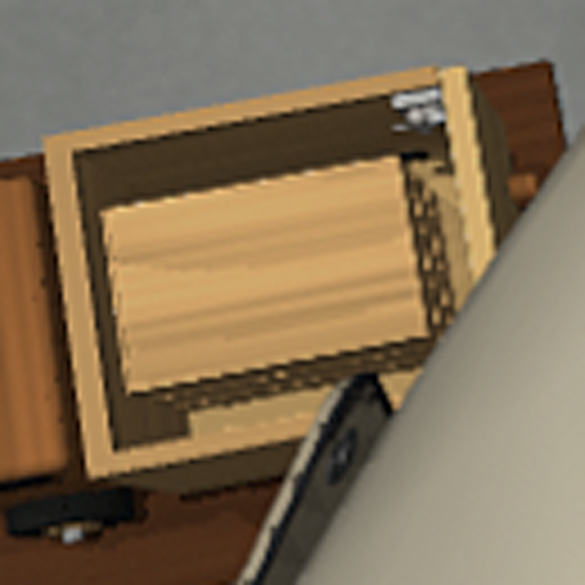

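The crate's front edge is level with the front wall at x ≈ 169, and the door is flush between x = -12 and 0, with the striker in the catch.

```bash
python3 -c "from rig import r;print(r.sign_off())"
```

```text
the job is handed in; nothing more can be done
None
```

I pushed the crate in until it met the front wall, then pushed the rear door shut until it snapped onto its catch; it stayed shut once the arm was clear, the spray can, candle and screwdriver were not touched, and the job was handed in at about 11.5 s.

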